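# Load the slide scanner and set it to run

### The job

Swing the scanner's slide tray fully home against its stop. Then set the scanner to run: press the big knob on the sloping control box down against its spring, turn it clockwise as far as it goes and let go, so that it springs back up in its other notch. Leave the other things on the bench where they stand.

Things in the scene. Friction and masses are not known exactly. Their poses are not given: they have to be found in the camera images.
- scanner: Fixed white slide scanner. Deck 140 mm in x by 200 mm in y, top face 28 mm above the bench; behind it (+x) a housing 60 mm deep, 200 mm wide, 55 mm high. Origin: on the bench under the middle of the deck; x points from the deck to the housing (roughly away from the robot), z up. A black rubber stop block stands between deck and housing near its +y end. The scanner may stand left or right of the control box.
- tray (a joint): Angle (rad) of the slide tray about its upright pin: 0 = fully home, square on the deck with its far side against the stop block; it grows, anticlockwise seen from above, as the free end swings out towards the robot (limits 0 and 1.1). A firm hinge: it stays where it is left; about 1.5 N at the free end moves it.
- tray_pin (a point): Point on the pin's axis at the tray's underside, 30 mm above the bench; the pin stands at x = +35, y = -60 mm in the scanner's frame. Axes are the tray's own: the open aluminium tray (95 x 150 mm, four glass slides in it, wall 5 mm thick, 20 mm high from underside to rim) reaches from x = -80 to +15 mm and y = -15 to +135 mm from the pin; z up. The pin's head stands 26 mm above this point.
- tray_push (a point): Point on the outer face of the tray's robot-side long wall, 20 mm from its free end, at half the wall's height (x = -80, y = 115, z = 10 mm from tray_pin in the tray's axes, which are also this point's). Pushing here along the tray's +x swings the tray home.
- console: Fixed grey control box, wedge shaped: 150 mm in x, 160 mm in y; its top panel slopes 28 degrees, from 40 mm high at the edge towards the robot (-x) to 120 mm at the back. Origin: on the bench under its middle; x points towards its high back, z up. The knob stands square to the panel at its middle, so the knob's axis leans 28 degrees from vertical towards the box's -x.
- knob_press (a joint): How far the knob is pushed in along its axis (m): 0 = up, 0.010 = fully down. Spring: 5 N to start, 12 N fully down. Below about 7 mm of press a tooth blocks the knob from turning out of its notch; released between the notches it stays down.
- knob (a joint): Turn of the knob (rad), clockwise seen from outside along its axis: about 0 = standby notch (pointer to the short mark), 1.2 = run notch (pointer to the long mark), end stop at 1.26. While pressed it turns freely between; let go past about 1.1 it springs up in the run notch.
- knob_grip (a point): On the knob's axis inside its grip bar, 14 mm above the disc's top. Knob: aluminium disc 68 mm across, 8 mm thick, top 22 mm off the panel when up; on it a black grip bar 58 mm long, 16 wide, 26 high. Axes turn with the knob: z out of the panel, x along the bar to the pointer. In standby the bar lies 0.6 rad anticlockwise of the panel's up-slope line, in run 0.6 rad clockwise of it.
- bottle: Bystander: amber bottle, 44 mm across, 85 mm high, between scanner and control box. Origin under its middle.
- dishes: Bystander: two stacked clear Petri dishes, 90 mm across, 30 mm high. Origin under the middle.
- tipbox: Bystander: blue pipette tip box, 85 x 125 x 65 mm. Origin under its middle.
- rack: Bystander: green tube rack, 70 x 180 mm, 75 mm high with its tubes. Origin under its middle.
- beaker: Bystander: glass beaker, 70 mm across, 90 mm high. Origin under its middle.
- slidebox: Bystander: small cardboard slide box, 50 x 85 x 32 mm, on the scanner's housing. Origin under its middle.
- notebook: Bystander: notebook, 150 x 110 x 13 mm, lying flat. Origin under its middle.
Not all that is in view belongs to the job. Leave any blue or red look-alike of the console alone.

How it is judged:
On the way, in this order (a step that is already met when the one before it is completed fails the run):
1. the slide tray is home while the knob is still in standby (value of joint tray below 0.05 rad and value of joint knob below 0.3 rad), for 0.2 s.
2. the knob has been turned to run and has sprung back up (value of joint knob above 1.05 rad and value of joint knob_press below 0.003 m), for 0.2 s.
At the end, for the whole second after the job is handed in: The tray is within 0.05 rad of home and at rest, the knob is turned past 1.05 rad into the run notch and has sprung up to within 3 mm of its full height (all of step 2 and value of joint tray below 0.05 rad and velocity of joint tray below 0.05 rad/s); the robot touches nothing.
It fails at once if the knob is forced out of its notch without being pressed down (value of joint knob between 0.3 and 0.9 rad and value of joint knob_press below 0.004 m).
It fails at once if a bystander is moved more than 30 mm (distance of any of bottle, dishes, tipbox, rack, beaker, slidebox, notebook from where it was at the start of the episode above 0.03 m).
It also fails if it takes over 58 s, if anything falls off the work surface, if the arm or the gripper's body presses on something with over 40 N, if the wrist force passes 120 N, or if a joint passes its speed limit or range.

### The arm

A 6-joint arm with a two-finger parallel gripper is mounted at the origin on the work surface. World frame = base frame: x ahead of the robot, y to its left, z up, the work surface at z = 0. Lengths are in m, angles in rad, forces in N, time in s.
With the tool pointing down it reaches from about 0.3 to 0.875 m from the base axis. Payload 6.4 kg.
Tool frame: the origin (TCP) lies between the finger pads; the fingertips stand ctrl.tip_extent ahead of it and the grasp point (between the pads) is the TCP (ctrl.tip_extent is the distance from the TCP to the fingertips, in m); z points along the fingers, y is the line along which they close (so a half turn about z gives the same grasp; the last joint's range is limited). The gripper opens to 85 mm and grips with 20 to 120 N. Pads are 22 mm wide; open, the fingers measure 114 mm over their backs; the gripper's body (76 mm by 85 mm) begins 54 mm behind the grasp point. The pads swing forward as they close: fully open they stand 13 mm farther back than shut.
Start: joints at [-0.206, 0.181, 1.607, -0, 1.354, -0.206], TCP at [0.575, 0, 0.224] pointing down, gripper open.
Joint ranges: [-2.99, 2.99], [-0.89, 2.07], [0.3, 2.58], [-1.14, 4.28], [0, 2.63], [-3.12, 3.12]. Speed limits (rad/s): [2.57, 2.57, 3.01, 3.14, 3.14, 3.14].

### API

Orientations are given as a unit quaternion [w, x, y, z].
In Python, from bench import ctrl gives the robot as it stands.
- The arm moves only by the tool send_rows, never from a script. Its arguments are lists of equal length, an entry for each row: "dr": the turn, a rotation vector about the tool's x, y, z in units of 6 degrees (1.0 is 6 degrees), a list of three; "xyz": the shift along the tool's x, y, z in cm, a list of three; "jaw": the opening in per cent of the stroke, from 0 (shut) to 100 (fully open). In form: {"dr": [[wx, wy, wz], ...], "xyz": [[dx, dy, dz], ...], "jaw": [jaw, ...]}. A call has exactly 8 rows; each row is the pose to reach, as a shift and turn from the pose commanded when the call began, along the tool's axes at that moment; what a row does not reach only later rows make up. A row lasts 1/8 s, in which the tool goes at most 62.5 mm and 10.7 degrees, less where a joint would pass 70% of its speed; a pose out of reach is approached as far as the arm can. A call with a gripper value outside its range is refused whole. The fingers move at their own pace and stop on an object; the grip force is fixed at half the most. Time passes only in rows, so rows that repeat a pose let the fingers close, or fill a call up. It gives the time, the measured TCP pose, the force, the opening and the grip force at its end, in the units of the state.
- ctrl.get_obs(): the state, without advancing time (a new reading comes with each control period).
- ctrl.camera(name): name is "scene" or "side" or "wrist"; returns the picture (400x640x3 uint8, red, green, blue); there is no depth.
- ctrl.calibration(name): a dict with "camera_matrix" (3x3 intrinsics, pixels), "world_from_camera" (4x4, takes a point from camera to world coordinates). Camera axes: x right, y up, looking along -z (the intrinsics and any distortion apply to the point x, -y, -z); pixel columns grow to the right and rows downward; lengths in m; the calibration is good to about 2 mm. A picture is of the moment at which its call begins: read the wrist's pose just before it. calibration takes no time and is no camera call; for the wrist camera it gives the pose at the moment of the call.
- ctrl.hand_in(): hands the job in; it is judged then, once.
The state is a dict: "time_s": time; "q": joint angles; "dq": joint speeds; "joint_efforts": joint torques, N m; "eef_pos": TCP position; "eef_rot": TCP orientation; "wrist_force": force on the tool from outside, world axes, zero at the start; "torque": the same for the moment, N m; "opening": opening from 0.0 (shut) to 1.0 (fully open); "grasp_force": force on a finger pad.
Only numpy, scipy, OpenCV 4.12 (cv2) and the standard library are available. Lean on these libraries where they do the work, as an engineer would, in place of code of your own. Each camera call takes 0.05 s, during which the arm holds its last target. There are 200 camera calls.

## Working session

There is one attempt and no reset: what is moved stays moved. The work goes in short steps, Python scripts to look and compute and a tool call to move; the robot and the scene stay as the last step left them, time stands still between calls to the robot, and variables do not carry over. Pictures are saved under pics/ and viewed, at most 10 in all, crops included, and the job is handed in when it is done.

Besides the shell and the picture viewer there is one more tool, called after "Emit:" as a command line: name --argument value ..., lists and objects as JSON in quotes. send_rows: Moves the arm, as the interface text tells. Its arguments: {"type":"object","properties":{"dr":{"type":"array","items":{"type":"array","items":{"type":"number"}}},"xyz":{"type":"array","items":{"type":"array","items":{"type":"number"}}},"jaw":{"type":"array","items":{"type":"number"}}},"required":["dr","xyz","jaw"]}

```bash
mkdir -p pics; ls
python3 - <<'E'
from bench import ctrl
import cv2,numpy as np
print(ctrl.tip_extent, ctrl.get_obs())
for n in ["scene","side"]:
    c=ctrl.calibration(n); print(n,np.round(c["camera_matrix"],1).tolist(),np.round(c["world_from_camera"],3).tolist(),c.keys())
    cv2.imwrite(f"pics/{n}0.png",ctrl.camera(n)[:,:,::-1])
E
```

```text
pics
0.019 {'time_s': 0.0, 'q': array([-2.06261245e-01,  1.81536012e-01,  1.60802034e+00, -8.16217323e-06,
        1.35382773e+00, -2.06325058e-01]), 'dq': array([-2.26076392e-03, -1.53459156e-04, -3.14221751e-04, -4.56246849e-05,
        9.35541305e-04, -7.68919919e-04]), 'joint_efforts': array([ 3.41415571e-04, -4.44869328e+01, -3.51340663e+01, -2.51131587e-04,
        9.11703974e-03,  3.43231875e-05]), 'eef_pos': array([5.74419088e-01, 1.58678483e-04, 2.22781054e-01]), 'eef_rot': array([-7.47488720e-04,  7.07083312e-01,  7.07129682e-01, -4.93536289e-04]), 'wrist_force': array([-0.24079053,  0.32133357,  0.37032444]), 'torque': array([-0.00210125, -0.03068174,  0.04066787]), 'grasp_force': 0.0, 'opening': 0.9976751632476921}
scene [[411.7, 0.0, 318.4], [0.0, 411.7, 201.2], [0.0, 0.0, 1.0]] [[0.862, -0.337, 0.378, 1.0], [0.506, 0.576, -0.642, -0.824], [-0.002, 0.745, 0.667, 0.939], [0.0, 0.0, 0.0, 1.0]] dict_keys(['camera_matrix', 'world_from_camera'])
side [[471.8, 0.0, 313.5], [0.0, 471.8, 196.6], [0.0, 0.0, 1.0]] [[0.931, 0.242, -0.273, 0.088], [-0.365, 0.624, -0.691, -1.02], [0.003, 0.742, 0.67, 1.101], [0.0, 0.0, 0.0, 1.0]] dict_keys(['camera_matrix', 'world_from_camera'])
```

View pics/scene0.png

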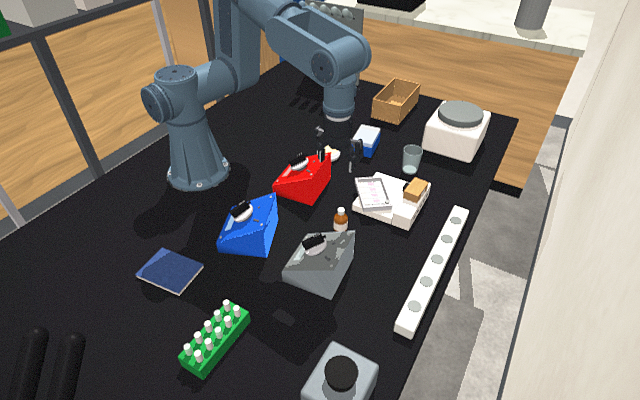

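View pics/side0.png

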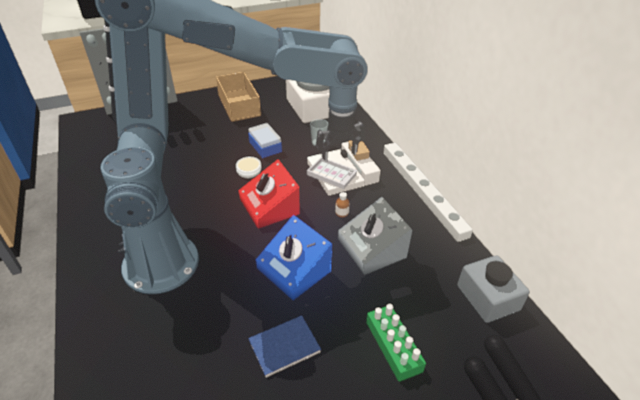

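The scene view shows the grey wedge at (320,262) and the scanner with its tray at (385,197). The things that could be taken for the console are the blue wedge (248,225), the red wedge (303,178) and the flat grey box with a black cap (340,375). In the side view the grey wedge is at (375,235) and the scanner at (343,168). I choose the grey wedge and check it in a close crop.

Run:
```python
import cv2,numpy as np
a=cv2.imread("pics/scene0.png")[170:310,270:440]; b=cv2.imread("pics/side0.png")[130:280,290:430]
A=cv2.resize(a,None,fx=4.0,fy=4.0,interpolation=cv2.INTER_CUBIC)[:, :]
B=cv2.resize(b,None,fx=4.0,fy=4.0,interpolation=cv2.INTER_CUBIC)
A=cv2.resize(a,(400,329)); 
cv2.imwrite("pics/cropA.png",cv2.resize(a,None,fx=4,fy=4,interpolation=cv2.INTER_CUBIC))
cv2.imwrite("pics/cropB.png",B)
```

```text
(no output)
```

View pics/cropA.png

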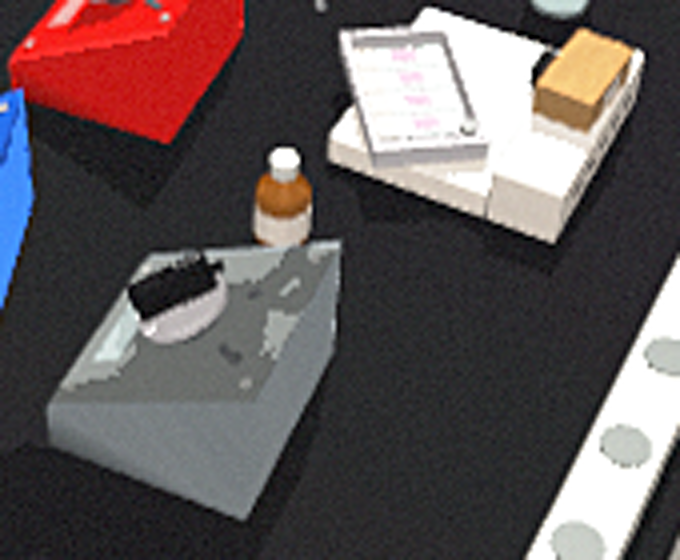

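View pics/cropB.png

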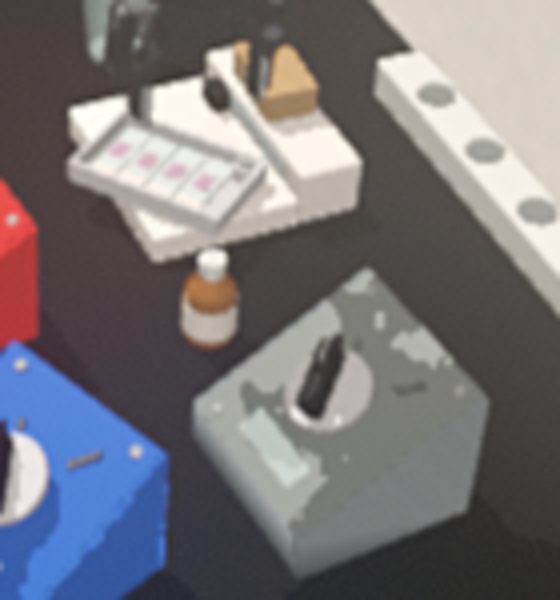

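The scene crop shows the grey wedge with a labelled panel, a disc at crop (180,308) and a black bar. The tray rim corners are at (340,30), (437,28), (487,145) and (375,155). The side crop shows the same wedge with its disc at (333,388), and the tray rim at (70,160), (135,115), (265,165) and (220,225). The choice is confirmed, so I triangulate.

```bash
cat > h.py <<'E'
import numpy as np
from bench import ctrl
def ray(cal,uv):
    K,T=np.array(cal["camera_matrix"]),np.array(cal["world_from_camera"])
    d=np.linalg.inv(K)@[uv[0],uv[1],1]; d=T[:3,:3]@[d[0],-d[1],-d[2]]
    return T[:3,3],d/np.linalg.norm(d)
def plane(cal,uv,z):
    o,d=ray(cal,uv); return o+d*(z-o[2])/d[2]
def tri(r):
    A=sum(np.eye(3)-np.outer(d,d) for o,d in r); b=sum((np.eye(3)-np.outer(d,d))@o for o,d in r)
    p=np.linalg.solve(A,b); return p,max(np.linalg.norm(np.cross(p-o,d)) for o,d in r)
E
python3 - <<'E'
from h import *
s,t=ctrl.calibration("scene"),ctrl.calibration("side")
P=dict(cBackL=((340,243),(370,268)),cBackR=((255,403),(488,400)),cLowR=((48,405),(300,535)),cLowL=((150,255),(195,400)),
disc=((180,308),(333,388)),trFreeRob=((340,30),(70,160)),trFreeFar=((437,28),(135,115)),trPinFar=((487,145),(265,165)),trPinRob=((375,155),(220,225)),
pin=((468,130),(247,165)),deckLowR=((330,143),(155,245)))
for k,(a,b) in P.items():
    p,e=tri([ray(s,(270+a[0]/4,170+a[1]/4)),ray(t,(290+b[0]/4,130+b[1]/4))]); print(k,p.round(4),round(e,4))
E
```

```text
cBackL [ 0.6854 -0.0895  0.1204] 0.0014
cBackR [ 0.7013 -0.2414  0.1172] 0.0007
cLowR [ 0.5511 -0.2568  0.0428] 0.0035
cLowL [ 0.5362 -0.1001  0.0394] 0.0016
disc [ 0.6106 -0.1794  0.0997] 0.0025
trFreeRob [0.5454 0.1979 0.0534] 0.0008
trFreeFar [0.6204 0.2306 0.0612] 0.0008
trPinFar [0.7085 0.1382 0.0434] 0.0021
trPinRob [0.6371 0.078  0.0454] 0.0007
pin [0.6906 0.139  0.0495] 0.001
deckLowR [0.5874 0.1009 0.0185] 0.0016
```

Run:
```python
from h import *
s,t=ctrl.calibration("scene"),ctrl.calibration("side")
for k,a,b,z in [("dishes",(331,155),(248,163),.03),("tipbox top",(367,136),(265,137),.065),("beaker",(412,172),(318,143),0),("bottle cap",(341,210),(343,195),.085)]:
    print(k,plane(s,a,z).round(3),plane(t,b,z).round(3))
```

```text
dishes [0.394 0.3   0.03 ] [0.366 0.344 0.03 ]
tipbox top [0.476 0.437 0.065] [0.461 0.431 0.065]
beaker [0.686 0.394 0.   ] [0.669 0.406 0.   ]
bottle cap [ 0.596 -0.003  0.085] [0.593 0.001 0.085]
```

Emit:
send_rows --dr '[[0,0,0],[0,0,0],[0,0,0],[0,0,0],[0,0,0],[0,0,0],[0,0,0],[0,0,0]]' --xyz '[[3,-1.5,1],[6,-3,2],[10,-4.5,3],[15,-6,5],[15,-6,8],[15,-6,10],[15,-6,10],[15,-6,10]]' --jaw '[0,0,0,0,0,0,0,0]'

```text
time_s: 1.1
eef_pos: [0.5155, 0.15, 0.1244]
eef_rot: [0.0, 0.707, 0.707, 0.0]
wrist_force: [0.1, -0.9, 0.5]
opening: 0.001
grasp_force: 0.0
```

Emit:
send_rows --dr '[[0,0,0],[0,0,0],[0,0,0],[0,0,0],[0,0,0],[0,0,0],[0,0,0],[0,0,0]]' --xyz '[[0,0,3],[0,0,6],[0,0,6.9],[0.7,1,6.9],[1.5,2,6.9],[2.2,2.8,6.9],[3,3.2,6.9],[3.7,3.6,6.9]]' --jaw '[0,0,0,0,0,0,0,0]'

```text
time_s: 2.1
eef_pos: [0.5512, 0.1877, 0.0548]
eef_rot: [-0.0, 0.707, 0.707, 0.0]
wrist_force: [1.2, 0.4, 0.2]
opening: -0.002
grasp_force: 0.0
```

Run:
```python
from h import *
import cv2
im=np.vstack([ctrl.camera("scene")[170:240,330:450],ctrl.camera("side")[130:220,290:410]])[:,:,::-1]
cv2.imwrite("pics/push.png",cv2.resize(im,None,fx=3.6,fy=3.6,interpolation=cv2.INTER_CUBIC))
```

```text
(no output)
```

View pics/push.png

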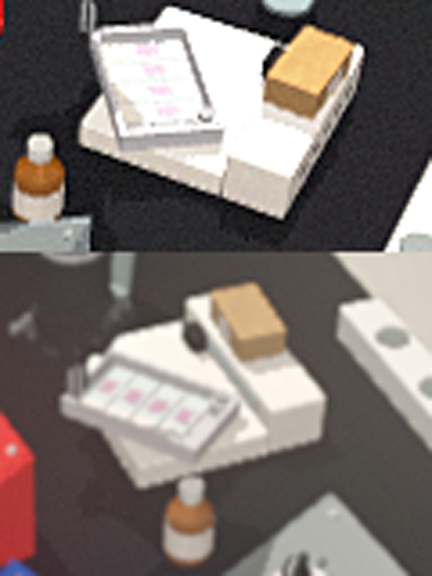

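The fingers stand at the robot-side wall near its free end (upper panel (88,20), lower panel (75,380)), and the tray has begun to turn. I continue along the arc.

Emit:
send_rows --dr '[[0,0,0],[0,0,0],[0,0,0],[0,0,0],[0,0,0],[0,0,0],[0,0,0],[0,0,0]]' --xyz '[[0.9,0.4,0],[1.8,0.8,0],[2.8,1.2,0],[3.6,1.7,0],[4.4,2.3,0],[5.1,2.8,0],[5.8,3.4,0],[6.3,3.9,0]]' --jaw '[0,0,0,0,0,0,0,0]'

```text
time_s: 3.2
eef_pos: [0.5905, 0.2504, 0.0547]
eef_rot: [0.0, 0.707, 0.707, 0.0]
wrist_force: [-0.1, 0.5, 1.4]
opening: -0.001
grasp_force: 0.0
```

Now I press on in +x slowly until the stop answers.

Emit:
send_rows --dr '[[0,0,0],[0,0,0],[0,0,0],[0,0,0],[0,0,0],[0,0,0],[0,0,0],[0,0,0]]' --xyz '[[0,0.2,0],[0,0.4,0],[0,0.6,0],[0,0.8,0],[0,0.9,0],[0,1.0,0],[0,1.1,0],[0,1.2,0]]' --jaw '[0,0,0,0,0,0,0,0]'

```text
time_s: 4.2
eef_pos: [0.6021, 0.25, 0.0547]
eef_rot: [0.0, 0.707, 0.707, -0.0]
wrist_force: [0.8, 0.4, 0.1]
opening: -0.002
grasp_force: 0.0
```

Emit:
send_rows --dr '[[0,0,0],[0,0,0],[0,0,0],[0,0,0],[0,0,0],[0,0,0],[0,0,0],[0,0,0]]' --xyz '[[0,0.1,0],[0,0.2,0],[0,0.3,0],[0,0.4,0],[0,0.5,0],[0,0.6,0],[0,0.7,0],[0,0.8,0]]' --jaw '[0,0,0,0,0,0,0,0]'

```text
time_s: 5.2
eef_pos: [0.6101, 0.25, 0.0547]
eef_rot: [-0.0, 0.707, 0.707, -0.0]
wrist_force: [0.9, -0.4, -0.8]
opening: -0.001
grasp_force: 0.0
```

Run:
```python
from h import *
import cv2
im=np.vstack([ctrl.camera("scene")[160:240,330:450],ctrl.camera("side")[130:220,290:410]])[:,:,::-1]
cv2.imwrite("pics/push2.png",cv2.resize(im,None,fx=3.5,fy=3.5,interpolation=cv2.INTER_CUBIC))
```

```text
(no output)
```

View pics/push2.png

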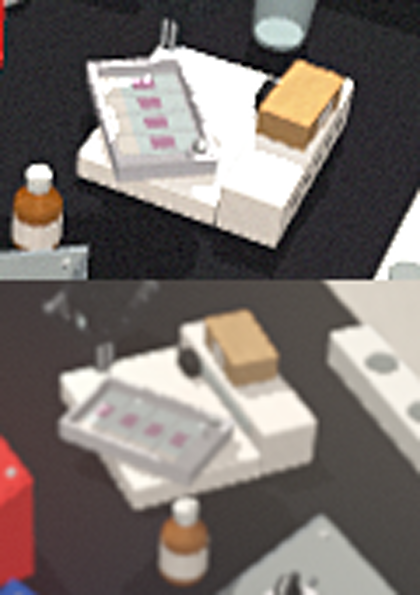

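The tray has not turned. The fingers passed outside its free end and now stand beyond it (upper panel (168,35)). I re-measure the rim with rays onto z = 0.05 and check the projection of the fingertip.

Run:
```python
from h import *
s,t=ctrl.calibration("scene"),ctrl.calibration("side")
def proj(c,p):
    T=np.linalg.inv(np.array(c["world_from_camera"]));q=T[:3,:3]@p+T[:3,3];u=np.array(c["camera_matrix"])@[q[0],-q[1],-q[2]];return (u[:2]/u[2]).round(1)
o=ctrl.get_obs()['eef_pos']; print(o)
for c in(s,t): print("tip",proj(c,o-[0,0,.019]),proj(c,o))
A=[(87,65),(180,60),(215,170),(118,178),(203,150)]; B=[(62,425),(103,380),(232,432),(193,480),(217,428)]
for a,b in zip(A,B):
    z=.056 if a[0]==203 else .05
    pa=(330+a[0]/3.5,160+a[1]/3.5);pb=(290+b[0]/3.5,130+(b[1]-280)/3.5)
    print(plane(s,pa,z).round(4),plane(t,pb,z).round(4),tri([ray(s,pa),ray(t,pb)])[0].round(4))
```

```text
[0.61013469 0.24998556 0.05469938]
tip [378.1 179. ] [378.6 174.8]
tip [319.  161.7] [319.  157.5]
[0.5462 0.195  0.05  ] [0.545  0.1952 0.05  ] [0.5455 0.1966 0.0487]
[0.6221 0.2484 0.05  ] [0.6115 0.2494 0.05  ] [0.6171 0.2628 0.0385]
[0.7146 0.1174 0.05  ] [0.7004 0.123  0.05  ] [0.7089 0.1374 0.034 ]
[0.6433 0.0635 0.05  ] [0.6335 0.0699 0.05  ] [0.6383 0.0776 0.0393]
[0.6965 0.1305 0.056 ] [0.6856 0.1277 0.056 ] [0.6927 0.142  0.0442]
```

Run:
```python
from h import *
import cv2
a=ctrl.camera("scene")[140:200,345:415];b=ctrl.camera("side")[120:180,290:360]
w=ctrl.camera("wrist")
im=np.hstack([cv2.resize(x,None,fx=5.6,fy=5.6,interpolation=cv2.INTER_CUBIC) for x in(a,b)])
w=cv2.resize(w,(400,250),interpolation=cv2.INTER_AREA); 
can=np.zeros((590,784,3),np.uint8); can[:336]=im; can[338:588,:400]=w
cv2.imwrite("pics/tip.png",can[:,:,::-1])
```

```text
(no output)
```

View pics/tip.png

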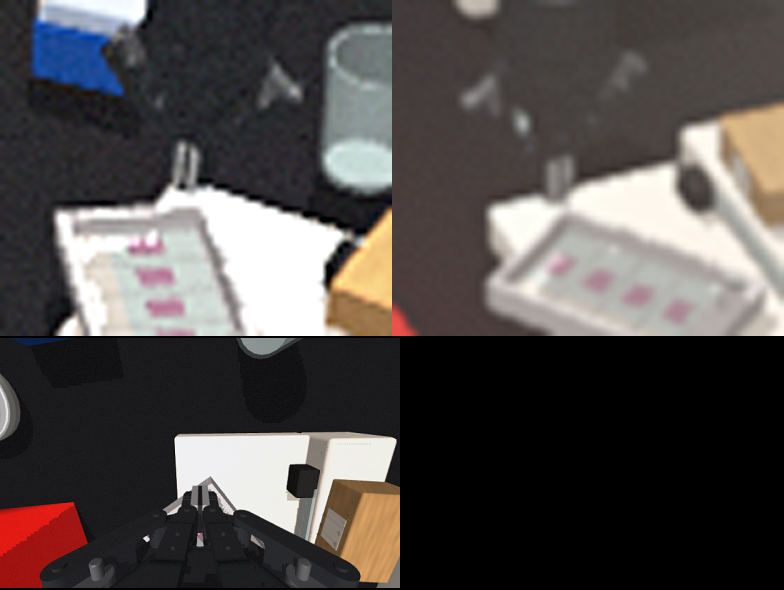

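The fingertip ends at about the TCP's height in both views (scene (378,174), side (320,156)), so it passed over the rim. I raise, go back, and probe the bench in the open to learn the true tip length.

Emit:
send_rows --dr '[[0,0,0],[0,0,0],[0,0,0],[0,0,0],[0,0,0],[0,0,0],[0,0,0],[0,0,0]]' --xyz '[[0,0,-5],[-3,-3,-5],[-7,-6,-5],[-10,-9.5,-4],[-10,-9.5,0],[-10,-9.5,2],[-10,-9.5,2.5],[-10,-9.5,2.5]]' --jaw '[0,0,0,0,0,0,0,0]'

```text
time_s: 6.45
eef_pos: [0.5153, 0.1501, 0.03]
eef_rot: [0.0, 0.707, 0.707, 0.0]
wrist_force: [0.8, 0.1, -0.0]
opening: 0.001
grasp_force: 0.0
```

Emit:
send_rows --dr '[[0,0,0],[0,0,0],[0,0,0],[0,0,0],[0,0,0],[0,0,0],[0,0,0],[0,0,0]]' --xyz '[[0,0,0.3],[0,0,0.5],[0,0,0.7],[0,0,0.9],[0,0,1.1],[0,0,1.3],[0,0,1.3],[0,0,1.3]]' --jaw '[0,0,0,0,0,0,0,0]'

```text
time_s: 7.45
eef_pos: [0.5151, 0.15, 0.0167]
eef_rot: [0.0, 0.707, 0.707, 0.0]
wrist_force: [0.3, 0.0, 0.6]
opening: -0.003
grasp_force: 0.0
```

The tip does not reach the bench even at TCP 0.0167, so shut it ends near the TCP. I set TCP to about 0.038 and push again.

Emit:
send_rows --dr '[[0,0,0],[0,0,0],[0,0,0],[0,0,0],[0,0,0],[0,0,0],[0,0,0],[0,0,0]]' --xyz '[[0,0,-2.1],[0.8,1.0,-2.1],[1.5,2.0,-2.1],[2.0,2.8,-2.1],[2.6,3.2,-2.1],[3.3,3.5,-2.1],[4.1,3.9,-2.1],[4.9,4.3,-2.1]]' --jaw '[0,0,0,0,0,0,0,0]'

```text
time_s: 8.45
eef_pos: [0.5577, 0.1995, 0.0373]
eef_rot: [-0.0, 0.707, 0.707, -0.0]
wrist_force: [-1.3, -1.1, -1.2]
opening: 0.002
grasp_force: 0.7
```

Emit:
send_rows --dr '[[0,0,0],[0,0,0],[0,0,0],[0,0,0],[0,0,0],[0,0,0],[0,0,0],[0,0,0]]' --xyz '[[0.7,0.3,0],[1.4,0.6,0],[2.1,1.0,0],[2.8,1.4,0],[3.4,1.8,0],[4.0,2.3,0],[4.6,2.8,0],[5.0,3.3,0]]' --jaw '[0,0,0,0,0,0,0,0]'

```text
time_s: 9.45
eef_pos: [0.5913, 0.2495, 0.0376]
eef_rot: [-0.0, 0.707, 0.707, -0.0]
wrist_force: [-1.2, -0.8, 0.5]
opening: 0.004
grasp_force: 0.6
```

Run:
```python
from h import *
import cv2
a=ctrl.camera("scene")[150:230,335:435];b=ctrl.camera("side")[120:200,290:390]
w=ctrl.camera("wrist")
can=np.zeros((575,784,3),np.uint8); can[:313]=np.hstack([cv2.resize(x,(392,313),interpolation=cv2.INTER_CUBIC) for x in(a,b)])
can[320:570,:400]=cv2.resize(w,(400,250),interpolation=cv2.INTER_AREA)
cv2.imwrite("pics/push3.png",can[:,:,::-1])
```

```text
(no output)
```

View pics/push3.png

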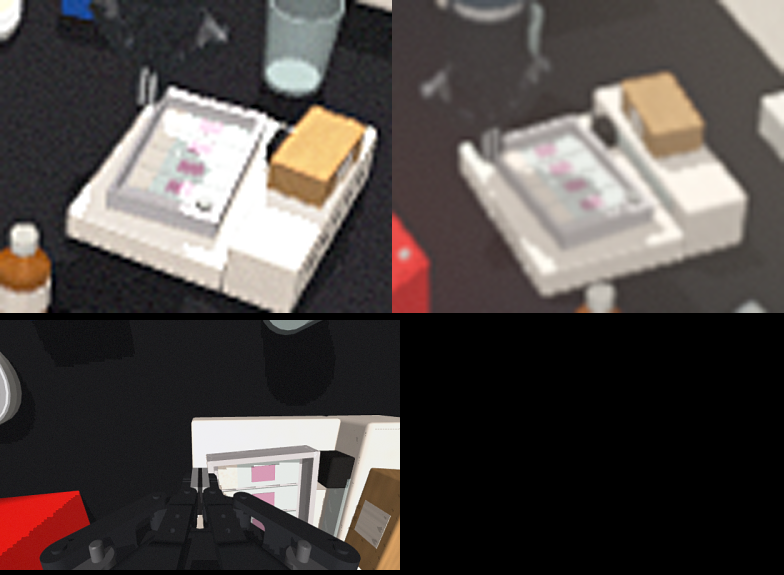

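The tray has swung nearly home: the far wall is just short of the black stop at wrist panel (335,468). I press on in +x.

Emit:
send_rows --dr '[[0,0,0],[0,0,0],[0,0,0],[0,0,0],[0,0,0],[0,0,0],[0,0,0],[0,0,0]]' --xyz '[[0,0.2,0],[0,0.4,0],[0,0.6,0],[0,0.7,0],[0,0.8,0],[0,0.9,0],[0,1.0,0],[0,1.1,0]]' --jaw '[0,0,0,0,0,0,0,0]'

```text
time_s: 10.6
eef_pos: [0.602, 0.2491, 0.0377]
eef_rot: [-0.0, 0.707, 0.707, -0.0]
wrist_force: [-3.1, 1.3, -0.5]
opening: 0.002
grasp_force: 1.3
```

Emit:
send_rows --dr '[[0,0,0],[0,0,0],[0,0,0],[0,0,0],[0,0,0],[0,0,0],[0,0,0],[0,0,0]]' --xyz '[[0,0.1,0],[0,0.2,0],[0,0.3,0],[0,0.4,0],[0,0.5,0],[0,0.6,0],[0,0.6,0],[0,0.6,0]]' --jaw '[0,0,0,0,0,0,0,0]'

```text
time_s: 11.6
eef_pos: [0.6029, 0.2492, 0.0374]
eef_rot: [-0.003, 0.707, 0.707, -0.004]
wrist_force: [-20.1, -0.4, 14.5]
opening: -0.001
grasp_force: 10.5
```

The force of 20 N at an unchanged position shows the tray is home. I back off, rise and head for the console.

Emit:
send_rows --dr '[[0,0,0],[0,0,0],[0,0,0],[0,0,0],[0,0,0],[0,0,0],[0,0,0],[0,0,0]]' --xyz '[[0,-2,0],[0,-4,0],[0,-5,-6],[-4,-5.5,-12],[-10,-5.5,-18],[-16,-5.5,-18],[-22,-5.5,-18],[-28,-5.5,-18]]' --jaw '[0,0,0,0,0,50,50,50]'

```text
time_s: 12.6
eef_pos: [0.5541, -0.0166, 0.2192]
eef_rot: [0.002, 0.707, 0.707, 0.001]
wrist_force: [0.4, 0.4, -0.2]
opening: 0.5
grasp_force: 0.0
```

```bash
cat >> h.py <<'E'
from scipy.spatial.transform import Rotation as Rt
def knobR(phi,a):  # tool frame for bar angle a anticlockwise of up-slope
    Z=Rt.from_euler('z',phi).as_matrix(); t=np.radians(28)
    u=Z@[np.cos(t),0,np.sin(t)]; n=Z@[-np.sin(t),0,np.cos(t)]; l=np.cross(n,u)
    x=np.cos(a)*u+np.sin(a)*l; return np.c_[x,np.cross(-n,x),-n],n
def delta(p,R):
    o=ctrl.get_obs(); q=o['eef_rot']; C=Rt.from_quat([q[1],q[2],q[3],q[0]])
    print("from",o['eef_pos'].round(4),"dr",(np.degrees((C.inv()*Rt.from_matrix(R)).as_rotvec())/6).round(2),"xyz",(C.inv().apply(p-o['eef_pos'])*100).round(2),"q",o['q'].round(2))
E
python3 - <<'E'
from h import *
R,n=knobR(.09,.6); g=np.array([.6016,-.176,.112])
delta(g+.1*n,R); print(n)
E
```

```text
from [ 0.5541 -0.0166  0.2192] dr [-4.11  2.44  8.25] xyz [-16.36   0.07   1.93] q [-0.24  0.14  1.67 -0.    1.33 -0.24]
[-0.46757149 -0.04219542  0.88294759]
```

Emit:
send_rows --dr '[[-0.6,0.4,1.2],[-1.2,0.7,2.4],[-1.8,1.1,3.6],[-2.4,1.4,4.8],[-3.0,1.8,6.0],[-3.6,2.1,7.2],[-4.1,2.4,8.2],[-4.1,2.4,8.2]]' --xyz '[[-3,0,0],[-6,0,0],[-9,0,0.5],[-12,0,1],[-14,0,1.5],[-16,0,1.9],[-16.4,0.1,1.9],[-16.4,0.1,1.9]]' --jaw '[50,50,50,50,50,50,50,50]'

```text
time_s: 13.6
eef_pos: [0.5534, -0.1788, 0.1985]
eef_rot: [0.061, 0.913, 0.33, 0.231]
wrist_force: [-0.5, 0.7, 0.3]
opening: 0.501
grasp_force: 0.0
```

Run:
```python
from h import *
import cv2
R,n=knobR(.09,.6); g=np.array([.6016,-.176,.112]); delta(g+.1*n,R)
c=ctrl.calibration("wrist"); np.savez("wc.npz",K=c["camera_matrix"],T=c["world_from_camera"])
w=ctrl.camera("wrist"); cv2.imwrite("pics/knob.png",w[:,:,::-1])
```

```text
from [ 0.5534 -0.1788  0.1985] dr [-0.03  0.06  0.04] xyz [ 0.08  0.24 -0.1 ] q [-0.71 -0.05  1.98  0.44  0.91 -0.06]
```

View pics/knob.png

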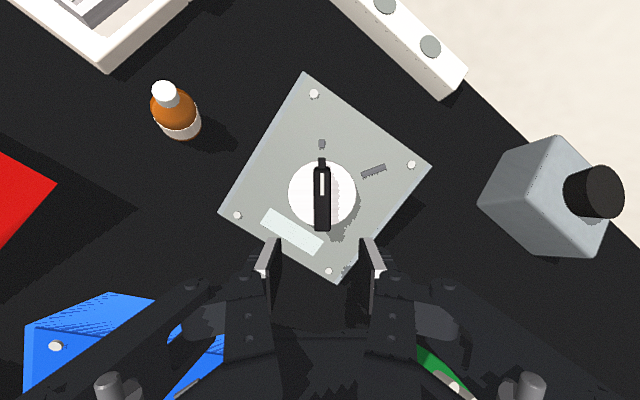

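The wrist view shows the knob in standby: disc centre near (322,194), bar upright along column 322, and pointer at the short mark (321,144). The panel corners are at (304,71), (432,165), (338,285) and (218,211). I cast these onto the panel's planes.

Run:
```python
from h import *
import cv2
c=np.load("wc.npz"); cal=dict(camera_matrix=c["K"],world_from_camera=c["T"])
R,n=knobR(.09,.6)
def pl(uv,h):
    o,d=ray(cal,uv); p0=np.array([.6185,-.173,.08])+n*h
    return o+d*(n@(p0-o))/(n@d)
cs=[pl(p,0) for p in [(304,71),(432,165),(338,285),(218,211)]]; print(np.round(cs,4),np.mean(cs,0).round(4))
print("sides",[round(np.linalg.norm(cs[i]-cs[i-1]),4) for i in range(4)], "yaw",[np.arctan2(*(a-b)[1::-1]).round(3) for a,b in((cs[0],cs[3]),(cs[1],cs[2]))])
w=cv2.imread("pics/knob.png"); m=(w.min(2)>225).astype(np.uint8); m[:150]=0;m[235:]=0;m[:,:280]=0;m[:,365:]=0
ys,xs=np.nonzero(m); print("white",xs.min(),xs.max(),ys.min(),ys.max())
b=(w.max(2)<60).astype(np.uint8); b[:150]=0;b[236:]=0;b[:,:300]=0;b[:,336:]=0
r=cv2.minAreaRect(np.argwhere(b)[:,::-1].astype(np.float32));print(r)
print("disc",pl((322,194),.022).round(4), "diam",np.linalg.norm(pl((288,194),.022)-pl((356,194),.022)).round(4))
print("bar top ends",pl((322,168),.048).round(4),pl((322,232),.048).round(4))
for nm,p in(("disc",pl((322,194),.022)+.014*n),("bartop",(pl((322,168),.048)+pl((322,232),.048))/2-.012*n)): print(nm,p.round(4)); delta(p,R)
```

```text
[[ 0.6856 -0.089   0.1195]
 [ 0.7009 -0.2467  0.1201]
 [ 0.551  -0.2633  0.04  ]
 [ 0.5368 -0.1029  0.0401]] [ 0.6186 -0.1755  0.0799]
sides [np.float64(0.1692), np.float64(0.1584), np.float64(0.1707), np.float64(0.161)] yaw [np.float64(0.093), np.float64(0.11)]
white 280 355 161 234
((322.0, 194.0), (72.0, 16.0), 90.0)
disc [ 0.6082 -0.1755  0.0994] diam 0.067
bar top ends [ 0.6162 -0.1574  0.1339] [ 0.5762 -0.1952  0.1109]
disc [ 0.6017 -0.1761  0.1117]
from [ 0.5539 -0.1787  0.199 ] dr [-0.03  0.06  0.06] xyz [0.07 0.25 9.95] q [-0.71 -0.04  1.98  0.44  0.91 -0.06]
bartop [ 0.6018 -0.1758  0.1118]
from [ 0.5539 -0.1787  0.199 ] dr [-0.03  0.06  0.06] xyz [0.1  0.24 9.95] q [-0.71 -0.04  1.98  0.44  0.91 -0.06]
```

The sizes check out (158–171 mm sides, 67 mm disc), and the grip point is (0.602, -0.176, 0.112). I descend along the axis and close.

Emit:
send_rows --dr '[[0,0,0],[0,0,0],[0,0,0],[0,0,0],[0,0,0],[0,0,0],[0,0,0],[0,0,0]]' --xyz '[[0.1,0.25,2],[0.1,0.25,4],[0.1,0.25,6],[0.1,0.25,8],[0.1,0.25,9],[0.1,0.25,9.8],[0.1,0.25,10.3],[0.1,0.25,10.3]]' --jaw '[50,50,50,50,50,50,50,50]'

```text
time_s: 14.65
eef_pos: [0.6038, -0.1748, 0.1082]
eef_rot: [0.06, 0.913, 0.331, 0.231]
wrist_force: [0.4, -0.5, -0.0]
opening: 0.504
grasp_force: 0.0
```

Emit:
send_rows --dr '[[0,0,0],[0,0,0],[0,0,0],[0,0,0],[0,0,0],[0,0,0],[0,0,0],[0,0,0]]' --xyz '[[0,0,0],[0,0,0],[0,0,0],[0,0,0],[0,0,0],[0,0,0],[0,0,0],[0,0,0]]' --jaw '[40,30,20,10,0,0,0,0]'

```text
time_s: 15.65
eef_pos: [0.6037, -0.1748, 0.1082]
eef_rot: [0.06, 0.913, 0.331, 0.231]
wrist_force: [-2.0, 1.3, 3.1]
opening: 0.164
grasp_force: 60.0
```

The bar is gripped (60 N, about 14 mm). I press down.

Emit:
send_rows --dr '[[0,0,0],[0,0,0],[0,0,0],[0,0,0],[0,0,0],[0,0,0],[0,0,0],[0,0,0]]' --xyz '[[0,0,0.2],[0,0,0.4],[0,0,0.6],[0,0,0.8],[0,0,0.9],[0,0,1.0],[0,0,1.1],[0,0,1.1]]' --jaw '[0,0,0,0,0,0,0,0]'

```text
time_s: 16.65
eef_pos: [0.6086, -0.1745, 0.0997]
eef_rot: [0.06, 0.913, 0.331, 0.231]
wrist_force: [-18.3, 2.2, 19.5]
opening: 0.162
grasp_force: 62.7
```

Fully down (9.8 mm). I turn clockwise (+z of the tool), holding the press.

Emit:
send_rows --dr '[[0,0,1.5],[0,0,3.0],[0,0,4.5],[0,0,6.0],[0,0,7.5],[0,0,9.0],[0,0,10.5],[0,0,11.5]]' --xyz '[[0,0,0],[0,0,0],[0,0,0],[0,0,0],[0,0,0],[0,0,0],[0,0,0],[0,0,0]]' --jaw '[0,0,0,0,0,0,0,0]'

```text
time_s: 17.65
eef_pos: [0.6087, -0.1752, 0.0997]
eef_rot: [-0.081, 0.939, -0.246, 0.225]
wrist_force: [-17.6, -0.3, 19.0]
opening: 0.166
grasp_force: 62.5
```

Run:
```python
from h import *
o=ctrl.get_obs(); q=o['eef_rot']; M=Rt.from_quat([q[1],q[2],q[3],q[0]]).as_matrix()
R,n=knobR(.1,0); x=M[:,0]; u=R[:,0]; print("bar angle from upslope (ccw)",np.arctan2(x@np.cross(n,u),x@u), "tilt",np.degrees(np.arccos(-M[:,2]@n)), o['wrist_force'].round(1),(M.T@o['torque']).round(2),o['q'].round(2),o['opening'])
```

```text
bar angle from upslope (ccw) -0.6115690583099092 tilt 0.4684093035182611 [-17.6  -0.3  19. ] [-0.59 -1.28 -0.09] [-0.63  0.22  1.93  0.51  0.68  1.11] 0.1662795323808953
```

Emit:
send_rows --dr '[[0,0,0.3],[0,0,0.3],[0,0,0],[0,0,0],[0,0,0],[0,0,0],[0,0,0],[0,0,0]]' --xyz '[[0,0,0],[0,0,0],[0,0,0],[0,0,-0.3],[0,0,-0.6],[0,0,-0.9],[0,0,-1.1],[0,0,-1.1]]' --jaw '[0,0,0,0,0,0,0,0]'

```text
time_s: 18.65
eef_pos: [0.6038, -0.1755, 0.1083]
eef_rot: [-0.081, 0.94, -0.245, 0.225]
wrist_force: [-3.7, -3.3, 2.4]
opening: 0.162
grasp_force: 60.0
```

Emit:
send_rows --dr '[[0,0,0],[0,0,0],[0,0,0],[0,0,0],[0,0,0],[0,0,0],[0,0,0],[0,0,0]]' --xyz '[[0,0,0],[0,0,0],[0,0,0],[0,0,-2],[0,0,-4],[0,0,-7],[0,0,-10],[0,0,-10]]' --jaw '[30,50,50,50,50,50,50,50]'

```text
time_s: 19.65
eef_pos: [0.5583, -0.1799, 0.1992]
eef_rot: [-0.08, 0.939, -0.245, 0.227]
wrist_force: [-0.2, 0.6, -0.4]
opening: 0.498
grasp_force: 0.0
```

Run:
```python
from h import *
import cv2
a=ctrl.camera("scene")[150:260,290:440];w=ctrl.camera("wrist")
can=np.zeros((594,640,3),np.uint8); can[:400]=w; can=np.zeros((560,780,3),np.uint8)
can[:330,:528]=cv2.resize(w,(528,330),interpolation=cv2.INTER_AREA); can[335:555,:300]=cv2.resize(a,(300,220),interpolation=cv2.INTER_CUBIC)
b=ctrl.camera("side")[120:270,290:430]; can[335:555,320:525]=cv2.resize(b,(205,220))
can[335:555,540:780]=cv2.resize(a[:60,50:115],(240,220),interpolation=cv2.INTER_CUBIC)
cv2.imwrite("pics/end.png",can[:,:,::-1])
```

```text
(no output)
```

View pics/end.png

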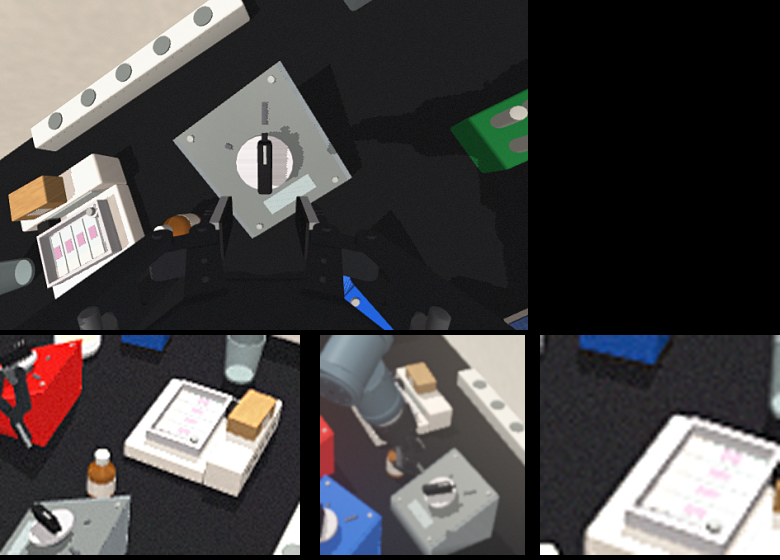

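The pointer is at the long mark (265,113), the disc is back at its raised size, and the tray lies square on the deck against the stop. The gripper is clear, so I hand in.

```bash
python3 -c "
from bench import ctrl
print(ctrl.hand_in())"
```

```text
the job is handed in; nothing more can be done
None
```

I pushed the tray home against its stop, turned the knob to run (it sprang back up), backed the gripper clear, and handed the job in at about 20 s; the hand-in gave no verdict.

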